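Fit a filter cover over its quarter-turn fastener and hold it shut

ROBOT

A 6-joint arm with a two-finger parallel gripper is mounted at the origin on a cart in front of the work surface, level with it; the furniture and walls round the work are solid. World frame = base frame: x ahead of the robot, y to its left, z up, the work surface at z = 0. Lengths are in m, angles in rad, forces in N, time in s.
With the tool pointing down it reaches from about 0.35 to 0.875 m from the base axis. Payload 4.2 kg.
Tool frame: the origin (TCP) lies at the very end of the fingers, on their centre line; the grasp point (between the pads) lies tcp_to_grasp behind it (tcp_to_grasp is the distance from the TCP to the grasp point, in m); z points along the fingers, y is the line along which they close (so a half turn about z gives the same grasp; the last joint's range is limited). The gripper opens to 85 mm and grips with 20 to 120 N. Pads are 22 mm wide; open, the fingers measure 114 mm over their backs; the gripper's body (76 mm by 85 mm) begins 54 mm behind the grasp point. The pads swing forward as they close: fully open they stand 13 mm farther back than shut.
Start: joints at [-0.91, 0.385, 0.008, 0, -1.194, -0.259], TCP at [0.244, -0.575, 0.231] pointing down, gripper open.
Joint ranges: [-3.14, 3.14], [-1.21, 2.06], [-1.07, 1.41], [-3.16, 2.05], [-2.99, -0.16], [-3.1, 3.1]. Speed limits (rad/s): [2.79, 2.79, 3.14, 3.14, 3.14, 3.14].

INTERFACE

Orientations are given as a 3x3 rotation matrix whose columns are the frame's x, y, z axes.
In Python, from station import * gives the robot as it stands. The module is installed in compiled form; this text tells all that it offers.
- The arm moves only by the shell command python3 -m jog 'ROWS' [FORCE]. ROWS is JSON, a list of rows, each a list of 7 numbers: the shift along the tool's x, y, z in mm, then the turn, a rotation vector about the tool's x, y, z in degrees, then the finger opening in mm, from 0 to 85.4. A call has 1 to 8 rows; each row shifts and turns the commanded pose from where the row before left it, along the tool's axes as they then stand; what a row does not reach is not made up. A row lasts 1/8 s, in which the tool goes at most 62.5 mm and 10.7 degrees, less where a joint would pass 70% of its speed; a pose out of reach is approached as far as the arm can. A call is refused whole if a number of a shift passes 62.5 or a number of a turn 10.7, either way. A call with a gripper value outside its range is refused whole. The fingers move at their own pace and stop on an object; FORCE is the grip in N (left out, the last holds). Time passes only in rows, so rows that do not move let the fingers close. It gives the time, the measured TCP pose, the force, the opening and the grip force at its end, in the units of the state.
- observe(): the state, without advancing time (a new reading comes with each control period).
- get_image(name): name is "scene" or "side" or "wrist"; returns a dict with "image" (480x640x3 uint8, red, green, blue), "K" (3x3 intrinsics, pixels), "R" (3x3) and "t" (3): a world point X has camera coordinates R X + t; the wrist camera has in their place "hand_eye" (4x4, takes a point from camera to tool coordinates, whose origin is the TCP and whose axes are the flange's). Camera axes: x right, y down, z forward; pixel columns grow to the right and rows downward; lengths in m; the calibration is good to about 2 mm. A picture is of the moment at which its call begins: read the wrist's pose just before it. There is no depth.
- sign_off(): hands the job in; it is judged then, once.
The state is a dict: "t": time; "joint_positions": joint angles; "joint_vel": joint speeds; "joint_torque": joint torques, N m; "eef_pos": TCP position; "eef_rot": TCP orientation; "contact_force": force on the tool from outside, world axes, zero at the start; "wrist_torque": the same for the moment, N m; "grip_width": finger opening in m; "grasp_force": force on a finger pad.
Only numpy, scipy, OpenCV 4.12 (cv2) and the standard library are available. Lean on these libraries where they do the work, as an engineer would, in place of code of your own. Each camera call takes 0.05 s, during which the arm holds its last target. There are 200 camera calls.

TASK

Close the filter unit: first turn the winged quarter-turn fastener on its frame until the wing lines up with the marks, so that it points at the dowel at the other end. Then take the loose access panel by its handle, lower it over the frame so that the wing comes through the panel's slot and the dowel through its round hole, and press it down against the springy seal until it lies flush on the metal frame. Finish while still holding it pressed flush there, with the fastener left lined up (a colleague will lock it), and leave the other things on the table undisturbed.

Things in the scene. Friction and masses are not known exactly. Their poses are not given: they have to be found in the camera images.
- housing: the filter unit: a low grey box fixed to the table, 130 (x) x 200 (y) x 60 mm high; origin at the centre of its underside, z up. Its flat top is the metal frame, at z = 60 mm, round a 72 mm square opening with a pleated filter. At y = -66 mm on its centre line stands the winged fastener, at y = +66 mm a fixed round dowel of 10 mm diameter with a pointed tip, 35 mm high above the frame. A black square rubber seal (86 mm outside) round the opening stands 6 mm above the frame
- frame_center (a point): centre of the frame's top surface (60 mm above the table); axes as the housing's
- fastener_top (a point): top centre of the quarter-turn fastener, 30 mm above the frame, on its turning axis. The wing is a flat upright steel bar 30 mm long, 9 mm thick, from 6 to 30 mm above the frame, on a thin stud; a dark slot line is cut along its top. This point's x axis runs along the wing, its y axis across it
- fastener (a joint): turn of the fastener (rad), growing anticlockwise from above: at 0 the wing stands across the housing (along its x), at 1.571 it is aligned with the housing's long centre line (its y), pointing at the dowel; two short black marks on the frame show this line. End stops at 0 and 1.62. It turns stiffly (0.05 N m) and stays where it is left
- dowel_tip (a point): tip of the fixed dowel, 35 mm above the frame
- seal (a joint): how far the rubber seal is pressed down (m): 0 free, 0.006 when the panel lies flush on the frame. It is a spring: about 3.5 N before it begins to give (so the panel's own weight does not press it), about 11 N at 0.006; with the panel's weight of 1 to 2 N, a downward push of about 9 N makes it flush
- panel: the loose access panel: an aluminium plate 110 (x) x 180 (y) x 4 mm with a black handle on top; 110 to 230 g; origin at the centre of its underside, z up. On its long centre line it has a slot for the wing at y = -66 mm (15 mm wide in x, 36 mm long in y) and a round hole for the dowel at y = +66 mm (16 mm diameter). Seated, its axes agree with the housing's and its origin lies on frame_center; unpressed it lies 6 mm higher on the seal
- panel_handle (a point): centre of the handle's bar, 35 mm above the panel's underside; the bar is 14 mm thick (x), 70 mm long (y), 18 mm high (26 to 44 mm above the underside), carried by a post near each end; free below its middle, down to the plate
- panel_slot (a point): centre of the panel's slot, on its top face
- panel_hole (a point): centre of the panel's round hole, on its top face
- the_timer: bystander, leave alone: white digital lab timer, 66x62x18 mm, lying on its back; origin at the centre of its underside
- marker: bystander, leave alone: felt marker, 127 mm long, lying between the filter unit and the panel's place; origin at the centre of its underside
- amber_bottle: bystander, leave alone: amber glass bottle with a black cap, 47 mm across, 92 high; origin at the centre of its underside
- sample_jar: bystander, leave alone: small jar with a red screw lid, 42 mm across, 56 high; origin at the centre of its underside

How it is judged:
By the outcome, as a careful person would: the job done as asked, in the order asked, and still so for the second after the job is handed in, while the arm keeps its last pose, push and grip.
It also fails if it takes over 48 s, if anything falls off the work surface, if the arm or the gripper's body presses on something with over 40 N, if the wrist force passes 120 N, or if a joint passes its speed limit or range.

## Working session

There is one attempt and no reset: what is moved stays moved. The work goes in short steps, Python scripts to look and compute and a shell command to move; the robot and the scene stay as the last step left them, time stands still between calls to the robot, and variables do not carry over. Pictures are saved under pics/ and viewed, at most 10 in all, crops included, and the job is handed in when it is done.

```bash
mkdir -p pics; cat > h.py <<'E'
from station import *
import numpy as np, cv2
def snap(n,f):
    s=observe(); d=get_image(n); cv2.imwrite('pics/'+f,d['image'][:,:,::-1])
    if 'hand_eye' in d:
        H=np.array(d['hand_eye']); R=np.array(s['eef_rot']); p=np.array(s['eef_pos'])
        C=R@H[:3,:3]; c=R@H[:3,3]+p
    else:
        C=np.array(d['R']).T; c=-C@np.array(d['t'])
    np.savez('pics/'+f[:-4]+'.npz',K=d['K'],C=C,c=c); return d['image']
def ray(f,uv,z):
    m=np.load('pics/'+f+'.npz'); v=m['C']@np.linalg.inv(m['K'])@np.array([uv[0],uv[1],1.0])
    return m['c']+v*(z-m['c'][2])/v[2]
def proj(f,X):
    m=np.load('pics/'+f+'.npz'); q=m['K']@(m['C'].T@(np.array(X)-m['c'])); return q[:2]/q[2]
E
python3 - <<'E'
from h import *
for n in ['scene','side','wrist']: snap(n,n+'0.png')
for n in ['scene0','side0','wrist0']:
    m=np.load(f'pics/{n}.npz'); print(n,m['c'].round(3),m['C'][:,2].round(2))
s=observe(); print(s)
try: print(tcp_to_grasp)
except Exception as e: print(e)
E
```

```text
scene0 [-0.425  0.407  0.827] [ 0.74 -0.36 -0.57]
side0 [ 0.264 -1.254  0.813] [ 0.22  0.83 -0.52]
wrist0 [ 0.178 -0.605  0.373] [ 0.26  0.11 -0.96]
{'t': 0.15, 'joint_positions': array([-9.10406858e-01,  3.85383312e-01,  6.93352217e-03, -3.55458561e-04,
       -1.19403313e+00, -2.58598245e-01]), 'joint_vel': array([ 0.00108017, -0.0030997 ,  0.00317993,  0.00235991,  0.00194283,
        0.00141384]), 'joint_torque': array([-4.27170653e-04, -3.92678297e+01,  1.88581181e+01,  4.18866813e+00,
       -3.43633168e-03, -1.31700624e-07]), 'eef_pos': array([ 0.24425086, -0.57480513,  0.2304679 ]), 'eef_rot': array([[-9.20413182e-01, -3.90946257e-01, -7.73547402e-04],
       [-3.90947006e-01,  9.20411909e-01,  1.53472599e-03],
       [ 1.11986860e-04,  1.71499807e-03, -9.99998523e-01]]), 'contact_force': array([0.1410048 , 0.25519006, 0.15322124]), 'wrist_torque': array([-0.00603628, -0.03108143, -0.00312068]), 'grasp_force': 0.0, 'grip_width': 0.0855632204384073}
0.0187
```

View pics/scene0.png

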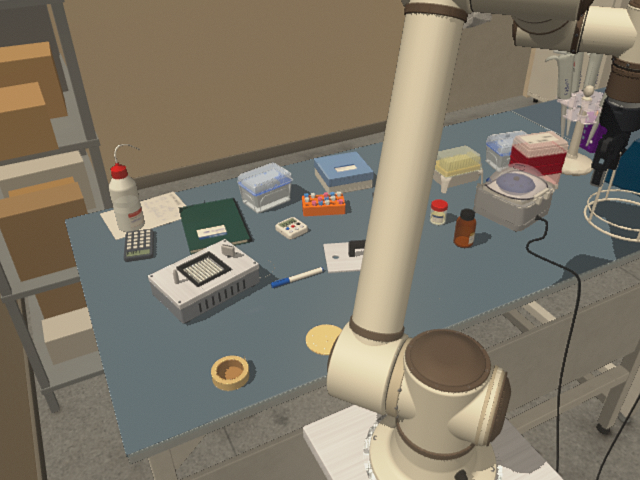

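View pics/side0.png

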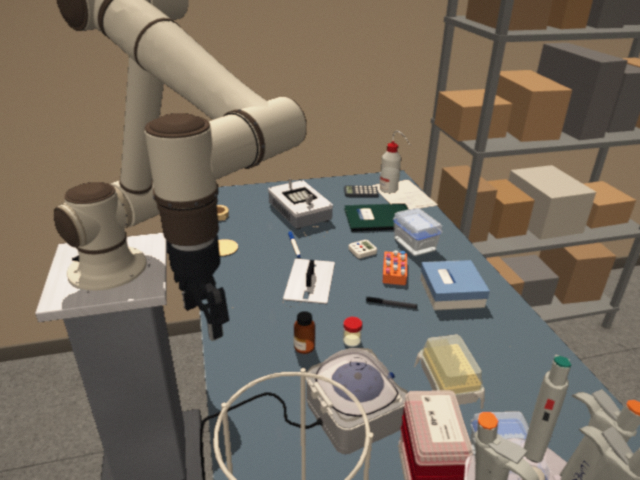

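The scene view shows the housing at about (205,278), with the wing near (229,250) and the dowel near (177,268). The marker is at (298,278) and the panel at about (350,255). In the side view the wing is near (308,200), the dowel near (290,185) and the panel at (310,280), with its handle at (310,273).

```bash
python3 - <<'E'
from h import *
print('wing',ray('scene0',(229,248),.09),ray('side0',(308,199),.09))
print('dowel',ray('scene0',(177,264),.095),ray('side0',(290,183),.095))
print('handle',ray('side0',(310,265),.044))
for uv in [(293,261),(335,264),(327,302),(284,299)]: print('panel',ray('side0',uv,.004))
for uv in [(272,285),(323,270)]: print('marker',ray('scene0',uv,.01))
a=cv2.imread('pics/scene0.png')[215:325,130:410]; b=cv2.imread('pics/side0.png')[165:320,240:440]
a=cv2.resize(a,None,fx=2.8,fy=2.8,interpolation=2); b=cv2.resize(b,(340,264),interpolation=2)
o=np.zeros((600,800,3),np.uint8); o[:a.shape[0],:a.shape[1]]=a; o[310:574,:340]=b
w=cv2.imread('pics/wrist0.png'); o[310:580,360:720]=cv2.resize(w,(360,270)); cv2.imwrite('pics/c0.png',o)
E
```

```text
wing [0.57795522 0.13011565 0.09      ] [0.57725315 0.11040953 0.09      ]
dowel [0.56801373 0.24794966 0.095     ] [0.54366669 0.22122436 0.095     ]
handle [ 0.5191555  -0.16864546  0.044     ]
panel [ 0.49089526 -0.08279631  0.004     ]
panel [ 0.60068139 -0.12268688  0.004     ]
panel [ 0.53717017 -0.27863467  0.004     ]
panel [ 0.43567692 -0.24302339  0.004     ]
marker [0.50901479 0.0626463  0.01      ]
marker [ 0.50410338 -0.06189658  0.01      ]
```

View pics/c0.png

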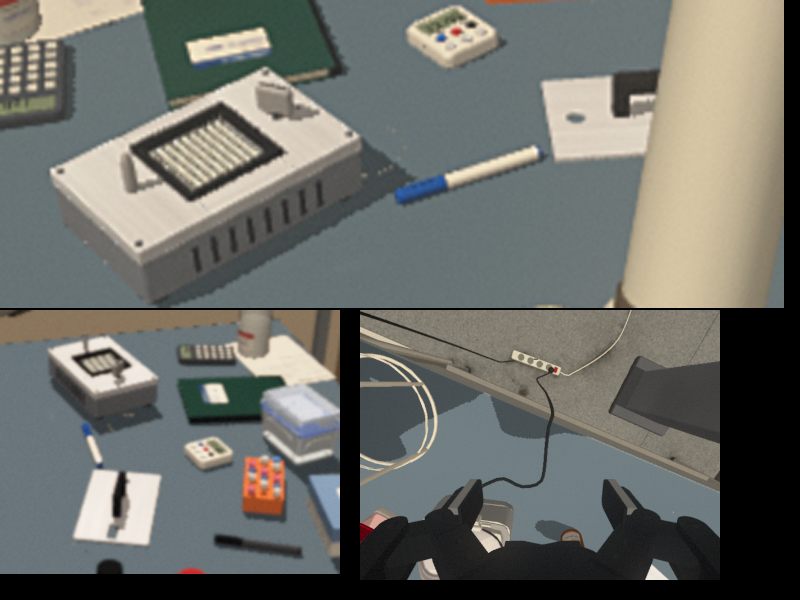

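```bash
python3 - <<'E'
from h import *
def tri(f1,u1,f2,u2):
    A=[];b=[]
    for f,u in((f1,u1),(f2,u2)):
        m=np.load('pics/'+f+'.npz'); P=m['K']@m['C'].T@np.c_[np.eye(3),-m['c']]
        for i in (0,1): r=u[i]*P[2]-P[i]; A.append(r[:3]); b.append(-r[3])
    return np.linalg.lstsq(np.array(A),np.array(b),rcond=None)[0]
print('wing',tri('scene0',(228.2,246),'side0',(309.4,200.3)))
print('dowel',tri('scene0',(175.4,270.4),'side0',(290.6,182.6)))
c=[ray('scene0',(130+x/2.8,215+y/2.8),.06) for x,y in [(52,172),(138,243),(360,135),(265,70)]]
print(np.round(c,3),np.mean(c,0))
print([ray('scene0',(130+x/2.8,215+y/2.8),.09).round(3) for x,y in [(256,84),(292,89)]])
E
python3 -m jog '[[-40,35,0,0,0,0,85],[-40,35,0,0,0,0,85],[-40,35,0,0,0,0,85],[-40,35,0,0,0,0,85],[-40,35,0,0,0,0,85],[-40,35,0,0,0,0,85],[-40,35,0,0,0,0,85],[-40,35,0,0,0,0,85]]'
```

```text
wing [0.58874928 0.12631184 0.08201416]
dowel [0.55493194 0.25432554 0.0847533 ]
[[0.601 0.306 0.06 ]
 [0.49  0.27  0.06 ]
 [0.534 0.081 0.06 ]
 [0.654 0.117 0.06 ]] [0.56982257 0.19351253 0.06      ]
[array([0.597, 0.141, 0.09 ]), array([0.577, 0.118, 0.09 ])]
t: 1.15
eef_pos: [0.4298, -0.1907, 0.2313]
eef_rot: [[-0.92, -0.391, 0.0], [-0.391, 0.92, 0.0], [-0.0, -0.0, -1.0]]
contact_force: [0.7, -0.6, -0.4]
grip_width: 0.0851
grasp_force: 0.0
```

```bash
python3 -m jog '[[-45,42,0,0,0,0,85],[-45,42,0,0,0,0,85],[-45,42,0,0,0,0,85],[-45,42,0,0,0,0,85],[-45,42,0,0,0,0,85],[-45,42,0,0,0,0,85],[0,0,0,0,0,0,85],[0,0,0,0,0,0,85]]'
python3 - <<'E'
from h import *
snap('wrist','w1.png'); print(observe()['joint_positions'].round(3))
E
```

```text
t: 2.15
eef_pos: [0.5789, 0.1451, 0.2306]
eef_rot: [[-0.92, -0.391, -0.002], [-0.391, 0.92, -0.001], [0.002, -0.0, -1.0]]
contact_force: [0.3, 0.3, 0.1]
grip_width: 0.085
grasp_force: 0.0
[ 0.516  0.337 -0.064 -0.    -1.17  -1.685]
```

View pics/w1.png

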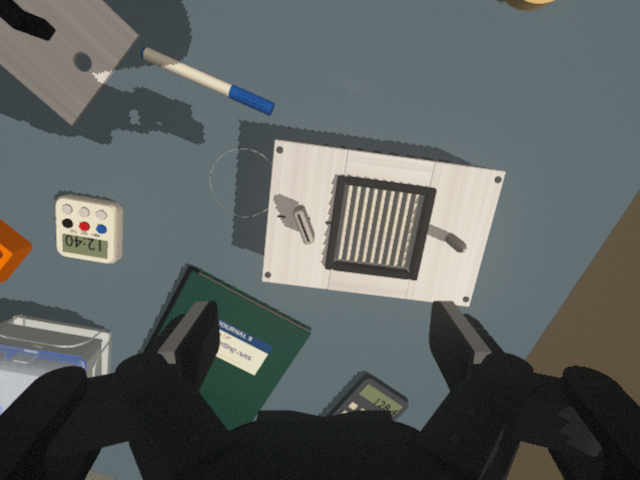

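The wrist view shows the frame corners at (276,140), (505,172), (469,305) and (262,283). The wing top is at about (304,225), with its slot line running (298,209)–(310,241). The dowel tip is at about (461,244), and the marks are at (281,216) and (329,221).

```bash
python3 - <<'E'
from h import *
c=np.array([ray('w1',p,.06)[:2] for p in [(276,140),(505,172),(469,305),(262,283)]]); print(c.round(4),c.mean(0))
y=(c[1]+c[2]-c[0]-c[3]); print('y ang',np.degrees(np.arctan2(y[1],y[0])), 'len',np.linalg.norm(y)/2)
s=np.array([ray('w1',p,.06)[:2] for p in [(279,150),(497,180),(466,299),(267,275)]]);y=(s[1]+s[2]-s[0]-s[3]);print('scr',s.mean(0),np.degrees(np.arctan2(y[1],y[0])))
m=[ray('w1',p,.06)[:2] for p in [(281,216),(329,221)]];print('marks',m)
a,b=[ray('w1',p,.09)[:2] for p in [(298,209),(310,241)]]; print('wing',a,b,(a+b)/2,np.degrees(np.arctan2(*(a-b)[::-1])))
d=ray('w1',(461,245),.095)[:2]; w=(a+b)/2;print('dowel',d, np.linalg.norm(d-w),np.degrees(np.arctan2(*(d-w)[::-1])))
print(proj('w1',observe()['eef_pos']))
im=cv2.imread('pics/w1.png')[130:320,250:520]; cv2.imwrite('pics/c1.png',cv2.resize(im,None,fx=2.9,fy=2.9,interpolation=2))
E
```

```text
[[0.5334 0.0807]
 [0.4811 0.2713]
 [0.6034 0.3053]
 [0.6598 0.1149]] [0.56940996 0.19304242]
y ang 105.91753095122178 len 0.19812372395220407
scr [0.56976672 0.1925873 ] 105.53187793043595
marks [array([0.59260064, 0.10806298]), array([0.58006077, 0.14917384])]
wing [0.57429142 0.11924062] [0.59523715 0.13827987] [0.58476429 0.12876024] -137.72979641886263
dowel [0.54901141 0.25165504] 0.12798984142421496 106.2209108616705
[325.47950072 305.64188293]
```

View pics/c1.png

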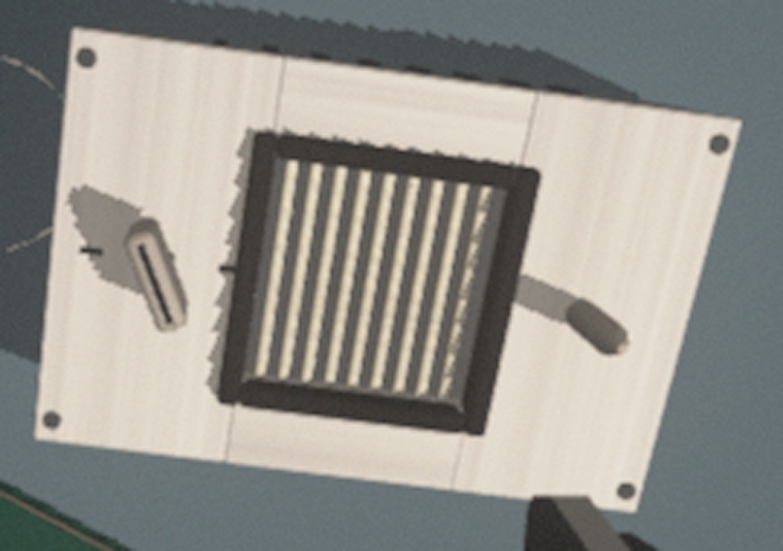

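The wing sits at about 41° in the world, roughly 0.43 rad on its joint. The housing yaw is 15.8°, the centre is (0.5695, 0.193) and the fastener axis is about (0.5875, 0.1295). I'll straddle the wing, grip it and turn it about 65° anticlockwise.

```bash
python3 -m jog '[[-2,-18,20,0,0,0,40],[0,0,20,0,0,-9,40],[0,0,20,0,0,-9,40],[0,0,30,0,0,0,40],[0,0,30,0,0,0,40],[0,0,20,0,0,0,40],[0,0,12,0,0,0,40],[0,0,8,0,0,0,40]]' 30
python3 -m jog '[[0,0,0,0,0,0,20],[0,0,0,0,0,0,5],[0,0,0,0,0,0,5],[0,0,0,0,0,0,5]]' 30
```

```text
t: 3.2
eef_pos: [0.5883, 0.1286, 0.0714]
eef_rot: [[-0.755, -0.656, 0.001], [-0.656, 0.755, 0.0], [-0.0, -0.0, -1.0]]
contact_force: [-0.6, -0.2, 0.3]
grip_width: 0.04
grasp_force: 0.0
t: 3.7
eef_pos: [0.5877, 0.1307, 0.0721]
eef_rot: [[-0.754, -0.656, 0.0], [-0.656, 0.754, 0.002], [-0.001, 0.001, -1.0]]
contact_force: [-4.2, 3.8, 1.8]
grip_width: 0.0083
grasp_force: 31.8
```

```bash
python3 -m jog '[[0,2.5,0,0,0,0,5],[0,0,0,0,0,-8,5],[0,0,0,0,0,-8,5],[0,0,0,0,0,-8,5],[0,0,0,0,0,-8,5]]'
```

```text
t: 4.32
eef_pos: [0.587, 0.1312, 0.0721]
eef_rot: [[-0.288, -0.958, 0.001], [-0.958, 0.288, 0.0], [-0.001, -0.001, -1.0]]
contact_force: [-1.3, 0.2, 1.1]
grip_width: 0.0085
grasp_force: 31.9
```

```bash
python3 -m jog '[[0,0,0,0,0,-8.1,5],[0,0,0,0,0,-8.1,5],[0,0,0,0,0,-8.1,5],[0,0,0,0,0,-8.1,5],[0,0,0,0,0,0,5],[0,0,0,0,0,0,5]]'
```

```text
t: 5.08
eef_pos: [0.5863, 0.1312, 0.0721]
eef_rot: [[0.264, -0.964, -0.0], [-0.964, -0.264, -0.0], [0.0, 0.0, -1.0]]
contact_force: [-5.1, 1.1, 5.1]
grip_width: 0.0082
grasp_force: 32.6
```

```bash
python3 -m jog '[[0,0,0,0,0,0,40],[0,0,0,0,0,0,40],[0,0,-20,0,0,0,40],[0,0,-40,0,0,0,40],[0,0,-50,0,0,0,60],[0,0,-50,0,0,0,85],[0,0,0,0,0,0,85],[0,0,0,0,0,0,85]]'
python3 - <<'E'
from h import *
snap('wrist','w2.png'); print(proj('w2',[.5875,.13,.09]),proj('w2',[.5515,.2565,.095]))
E
```

```text
t: 6.08
eef_pos: [0.5863, 0.1312, 0.2307]
eef_rot: [[0.265, -0.964, -0.001], [-0.964, -0.265, 0.0], [-0.0, 0.0, -1.0]]
contact_force: [0.3, 0.6, -0.1]
grip_width: 0.0849
grasp_force: 0.0
[322.95601044 225.58990485] [324.29244347 368.31791501]
```

View pics/w2.png

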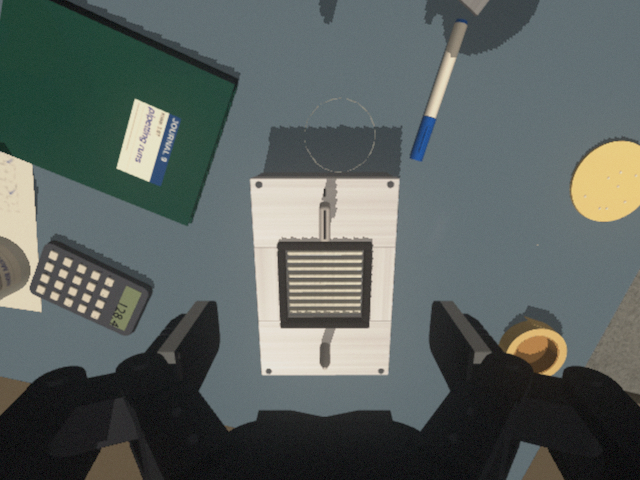

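The wing now stands vertical in the image at about (324,222), pointing at the dowel tip near (325,366). The screws are at (258,185), (390,184), (383,371) and (269,371). I'll check the alignment with numbers.

```bash
python3 - <<'E'
from h import *
im=cv2.imread('pics/w2.png'); g=cv2.cvtColor(im,6)
def darks(x0,x1,y0,y1,t):
    m=(g[y0:y1,x0:x1]<t).astype(np.uint8); n,l,s,c=cv2.connectedComponentsWithStats(m)
    return [(s[i,4],(c[i]+[x0,y0]).round(1)) for i in range(1,n) if s[i,4]>6]
S=[]
for x,y in [(258,185),(390,184),(383,371),(269,371)]:
    q=max(darks(x-7,x+8,y-5,y+6,110),key=lambda a:a[0]); S.append(q[1])
s=np.array([ray('w2',p,.06)[:2] for p in S]);y=s[2]+s[3]-s[0]-s[1];print(S,s.mean(0),np.degrees(np.arctan2(y[1],y[0])))
print(g[205:242:3,316:334])
E
```

```text
[array([258.5, 184.1]), array([390.1, 183.9]), array([380.7, 370.5]), array([268.4, 370.6])] [0.56899356 0.19241933] 105.49322412401963
[[216 215 212 168  83  82  91  88  90  89  89  89  93 106 122 133 133 131]
 [217 218 204 157 123 136 141 146 149 146 144 143 135 117 122 136 138 136]
 [218 214 201 164 148 162 173 138  63  91 145 171 161 140 129 133 134 134]
 [217 216 202 160 146 164 173 137  63  89 146 174 162 139 128 136 138 135]
 [219 218 203 165 150 164 173 136  58  91 146 170 159 140 129 138 163 162]
 [219 220 202 165 150 165 174 140  61  92 150 170 163 138 127 179 217 216]
 [219 220 204 165 149 162 177 137  64  88 147 173 160 140 178 219 219 218]
 [217 219 200 164 148 164 176 140  62  89 148 170 164 147 183 217 216 216]
 [219 220 204 165 147 165 178 141  60  89 150 174 163 152 184 219 220 220]
 [220 219 205 163 148 167 179 141  63  88 148 173 164 149 182 217 217 218]
 [219 218 202 162 148 166 181 144  59  90 149 174 161 148 182 217 219 216]
 [137 167 178 151 148 171 180 144  74 105 154 175 163 142 160 207 207 167]
 [107 106 107 103 109 123 133 136 136 135 136 131 118 108 104 105 108 105]]
```

```bash
python3 -m jog '[[55,30,0,0,0,0,85],[55,30,0,0,0,0,85],[55,30,0,0,0,0,85],[55,30,0,0,0,0,85],[50,28,0,0,0,8.5,85],[0,0,0,0,0,8.5,85],[0,0,0,0,0,8.5,85],[0,0,0,0,0,8.5,85]]'
python3 -m jog '[[0,0,0,0,0,0,85]]'
python3 - <<'E'
from h import *
print('wing',ray('w2',(324.2,224),.09)); snap('wrist','w3.png')
E
```

```text
t: 7.12
eef_pos: [0.5151, -0.1681, 0.2294]
eef_rot: [[-0.324, -0.946, -0.004], [-0.946, 0.324, 0.0], [0.001, 0.003, -1.0]]
contact_force: [0.7, 1.4, -0.8]
grip_width: 0.0854
grasp_force: 0.0
t: 7.25
eef_pos: [0.5153, -0.1678, 0.2297]
eef_rot: [[-0.317, -0.948, -0.003], [-0.948, 0.317, 0.0], [0.001, 0.003, -1.0]]
contact_force: [-0.4, -0.1, -0.5]
grip_width: 0.0851
grasp_force: 0.0
wing [0.58687983 0.1284511  0.09      ]
```

View pics/w3.png

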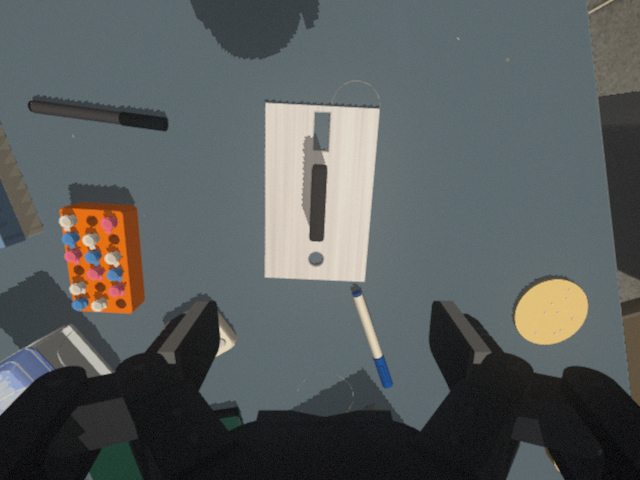

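The panel's corners are at (265,101), (380,107), (365,281) and (265,278). The handle bar runs (319,166)–(317,241), the slot is at (322,131) and the hole at (316,258).

```bash
python3 - <<'E'
from h import *
c=np.array([ray('w3',p,.004)[:2] for p in [(265,101),(380,107),(365,281),(265,278)]]); y=c[2]+c[3]-c[0]-c[1]
ang=lambda v:np.degrees(np.arctan2(v[1],v[0]))
print('centre',c.mean(0),ang(y),np.linalg.norm(y)/2)
a,b=[ray('w3',p,.004)[:2] for p in [(322,131),(316,258.5)]]; print('slot/hole',a,b,(a+b)/2,ang(b-a),np.linalg.norm(b-a))
g=cv2.cvtColor(cv2.imread('pics/w3.png'),6)[155:250,307:340]
n,l,s,k=cv2.connectedComponentsWithStats((g<55).astype(np.uint8)); i=1+s[1:,4].argmax()
u=k[i]+[307,155]; P=np.argwhere(l==i)[:,::-1].astype(np.float32); vx,vy,x0,y0=cv2.fitLine(P,2,0,.01,.01).ravel()
h=ray('w3',u,.044)[:2]; h2=ray('w3',u+20*np.array([vx,vy]),.044)[:2]; print('handle',u,s[i],h,ang(h2-h))
S=observe(); R=np.array(S['eef_rot']); print('tool x ang',ang(R[:2,0])%360,'to handle in tool mm',(R.T@np.r_[h-S['eef_pos'][:2],0])*1000)
E
```

```text
centre [ 0.51762307 -0.17849797] 68.82120481721634 0.18173829894619906
slot/hole [ 0.49328623 -0.23992614] [ 0.54157187 -0.11665891] [ 0.51742905 -0.17829252] 68.60896961514106 0.13238697372460198
handle [316. 166.] [ 9 11  1  1  1] [ 0.50793005 -0.21292829] 161.50013926093945
tool x ang 251.5531853558254 to handle in tool mm [ 4.52134238e+01 -7.19778131e+00  1.06055349e-02]
```

```bash
python3 -m jog '[[9.5,-5.5,30,0,0,2.8,60],[0,0,50,0,0,0,60],[0,0,50,0,0,0,60],[0,0,40,0,0,0,60],[0,0,25,0,0,0,60],[0,0,13,0,0,0,60],[0,0,5,0,0,0,50],[0,0,0,0,0,0,40]]' 80
python3 -m jog '[[0,0,0,0,0,0,20],[0,0,0,0,0,0,5],[0,0,0,0,0,0,5],[0,0,0,0,0,0,5]]' 80
```

```text
t: 8.3
eef_pos: [0.5186, -0.1786, 0.0188]
eef_rot: [[-0.364, -0.931, 0.001], [-0.931, 0.364, -0.0], [-0.0, -0.001, -1.0]]
contact_force: [0.1, -0.9, -0.1]
grip_width: 0.0399
grasp_force: 0.0
t: 8.8
eef_pos: [0.5188, -0.1786, 0.0195]
eef_rot: [[-0.364, -0.931, 0.002], [-0.931, 0.364, -0.0], [-0.0, -0.002, -1.0]]
contact_force: [-0.6, 0.6, 6.2]
grip_width: 0.0128
grasp_force: 79.7
```

```bash
python3 -m jog '[[0,0,-10,0,0,0,5],[0,0,-25,0,0,0,5],[0,0,-50,0,0,0,5],[0,0,-50,0,0,0,5],[0,0,-15,0,0,0,5],[0,0,0,0,0,0,5]]' 80
python3 - <<'E'
from h import *
snap('wrist','w4.png');S=observe();print(S['eef_pos'],S['grip_width'],S['wrist_torque'])
E
```

```text
t: 9.55
eef_pos: [0.5179, -0.1784, 0.1686]
eef_rot: [[-0.365, -0.931, 0.001], [-0.931, 0.365, 0.001], [-0.001, -0.001, -1.0]]
contact_force: [-0.5, -0.4, -3.4]
grip_width: 0.0122
grasp_force: 78.6
[ 0.51701187 -0.17822749  0.16710219] 0.01252766791773634 [0.00345048 0.05547302 0.03121983]
```

View pics/w4.png

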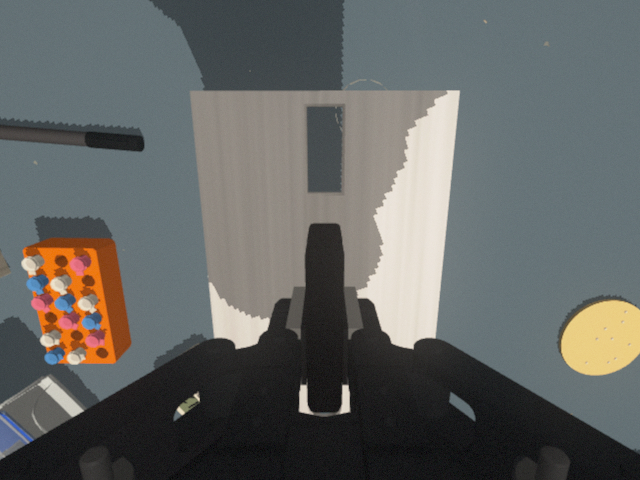

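The panel is held straight. Its slot shows corners at (306,104), (344,104), (343,192) and (307,192), and its near edge runs (191,91)–(460,91). Next I'll find where it lies in the tool frame and work out the move.

```bash
cat >> h.py <<'E'
def toolpt(f,uv,zt,S):
    """pixel -> tool coordinates (mm) on the plane zt below the TCP, for a vertical tool"""
    R=np.array(S['eef_rot']); p=np.array(S['eef_pos']); m=np.load('pics/'+f+'.npz')
    v=R.T@m['C']@np.linalg.inv(m['K'])@np.array([*uv,1.]); c=R.T@(m['c']-p)
    return 1e3*(c+v*(zt-c[2])/v[2])
E
python3 - <<'E'
from h import *
S=observe()
g=lambda uv:toolpt('w4',uv,.0155,S)[:2].round(1)
for uv in [(306.5,104),(344.5,104),(343.5,192.5),(307,192.5)]: print('slot',g(uv))
for uv in [(190.5,90.5),(460.5,90.5),(212,348),(436,350)]: print('edge',g(uv))
R=np.array(S['eef_rot']);p=np.array(S['eef_pos'])
# tool x ends at housing -y
yaw=np.radians(105.5+180); print('turn about z',np.degrees(np.arctan2(R[1,0],R[0,0]))%360-285.5)
d=np.r_[.569,.1925,0]-np.r_[p[:2],0]; print('translation in tool axes now',(R.T@d*1e3).round(1))
E
```

```text
slot [84.7 -9. ]
slot [84.7  6.8]
slot [47.7  7. ]
slot [47.7 -9.3]
edge [ 90.  -56.9]
edge [90.  54.5]
edge [-31.9 -58.7]
edge [-32.7  55.4]
turn about z -36.918027504091185
translation in tool axes now [-3.641e+02  8.700e+01  3.000e-01]
```

```bash
python3 -m jog '[[-30,7,0,0,0,0,5],[-52,12.6,0,0,0,0,5],[-52,12.6,0,0,0,0,5],[-52,12.6,0,0,0,0,5],[-52,12.6,0,0,0,0,5],[-52,12.6,0,0,0,0,5],[-45,11,0,0,0,0,5],[-28.5,6.8,0,0,0,0,5]]' 80
python3 -m jog '[[0,0,0,0,0,-9.2,5],[0,0,0,0,0,-9.2,5],[0,0,0,0,0,-9.2,5],[0,0,0,0,0,-9.3,5],[0,0,15,0,0,0,5],[0,0,10,0,0,0,5],[0,0,0,0,0,0,5]]' 80
python3 - <<'E'
from h import *
snap('wrist','w5.png');S=observe();print(S['eef_pos'],S['eef_rot'])
snap('side','s5.png'); snap('scene','sc5.png')
a=cv2.imread('pics/w5.png')[0:400,100:560]; o=np.zeros((600,800,3),np.uint8); o[:400,:460]=a
b=cv2.imread('pics/s5.png')[140:240,240:360]; o[:283,460:800]=cv2.resize(b,(340,283),interpolation=2)
b=cv2.imread('pics/sc5.png')[200:325,130:280]; o[300:583,460:800]=cv2.resize(b,(340,283),interpolation=2)
cv2.imwrite('pics/c5.png',o)
E
```

```text
t: 10.6
eef_pos: [0.5675, 0.1936, 0.165]
eef_rot: [[-0.363, -0.932, -0.005], [-0.932, 0.363, -0.003], [0.004, 0.004, -1.0]]
contact_force: [-0.8, -1.0, -2.3]
grip_width: 0.0126
grasp_force: 78.6
t: 11.48
eef_pos: [0.5677, 0.1913, 0.1409]
eef_rot: [[0.266, -0.964, -0.004], [-0.964, -0.266, -0.002], [0.001, 0.005, -1.0]]
contact_force: [-0.2, -0.5, -2.5]
grip_width: 0.0124
grasp_force: 78.5
[0.56840622 0.191639   0.1420217 ] [[ 2.66723094e-01 -9.63771133e-01 -1.99871163e-03]
 [-9.63772844e-01 -2.66720626e-01 -1.41873591e-03]
 [ 8.34239102e-04  2.30471362e-03 -9.99996996e-01]]
```

View pics/c5.png

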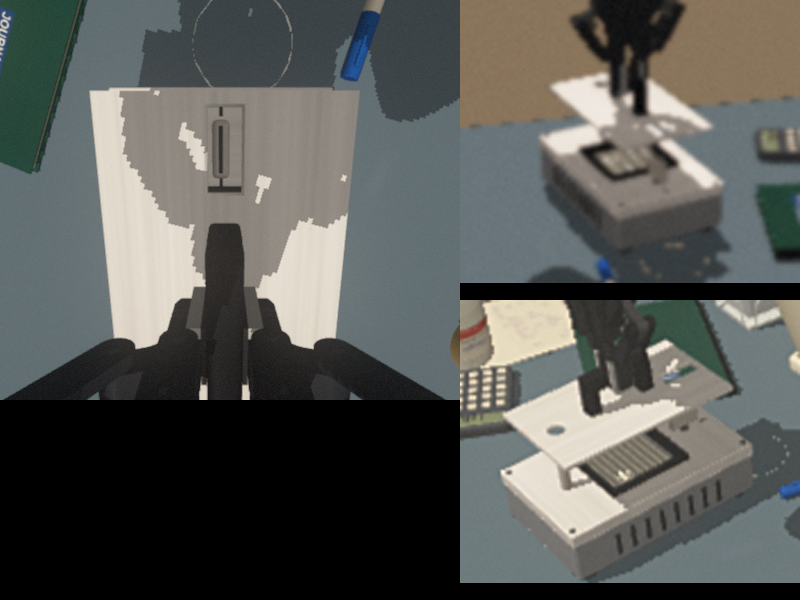

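Through the slot (crop columns 207–244) the wing's slot line shows at crop column about 220.5, rows 124–177. That puts it slightly left of centre, so I'll measure the offset.

```bash
python3 - <<'E'
from h import *
S=observe(); z=S['eef_pos'][2]
im=cv2.imread('pics/w5.png');g=cv2.cvtColor(im,6)
print(g[150,300:350]); print(g[100:200:2,320])
for zt in (.0155,.0135): print([toolpt('w5',uv,zt,S)[:2].round(1) for uv in [(307,104),(344,104),(343.5,192.5),(307.5,192.5)]])
print('wing',[toolpt('w5',uv,z-.09,S)[:2].round(1) for uv in [(320.5,119.5),(320.5,179)]])
print('dowel now predicted in sc5', proj('sc5',[.5505,.2555,.095]))
E
```

```text
[220 217 216 212 183 132 124 125 137 133 134 129 103  84  94 100 105 109
  89  52  46  48  70 100 113 113 108 113 106 120 135 133 134 135 134 136
 136 133 134 136 135 121 106 103 117 133 131 134 134 136]
[136 139 123  93  42  46  43  44 104 133 100 106 109  54  46  44  45  44
  46  44  46  45  49  47  45  46  45  48  46  46  44  44  45  46  45  46
  45 111  99  66  48  49  48  45  45  50  91 132 133 135]
[array([85.3, -5.2]), array([85.3,  9.8]), array([49.1, 10.1]), array([49.2, -5.5])]
[array([85.1, -5.2]), array([85.1,  9.7]), array([49.5, 10. ]), array([49.5, -5.5])]
wing [array([80.6,  0. ]), array([50.4, -0.1])]
dowel now predicted in sc5 [175.70231123 269.61157734]
```

The pose-reading noise leaked into that result. I'll recompute directly in the tool frame with the hand-eye matrix.

```bash
python3 - <<'E'
from h import *
d=get_image('wrist'); H=np.array(d['hand_eye']); K=np.array(d['K']); S=[observe() for _ in range(1)][0]; z=S['eef_pos'][2]; print(z, S['eef_rot'][2],S['eef_rot'][:,0])
def tp(uv,zt):
    v=H[:3,:3]@np.linalg.inv(K)@np.array([*uv,1.]); c=H[:3,3]; return (1e3*(c+v*(zt-c[2])/v[2])[:2]).round(1)
for zt in (.0155,.0135): print('slot',[tp(uv,zt) for uv in [(306,104.5),(343.5,104.5),(343.5,193),(306,193)]])
print('wing',[tp(uv,z-.09) for uv in [(320.5,119.5),(320.5,179)]])
E
```

```text
0.14368112997556484 [-1.54733048e-04 -8.82193874e-04 -9.99999599e-01] [ 2.67209387e-01 -9.63638480e-01 -1.54733048e-04]
slot [array([84.9, -7.4]), array([84.9,  8. ]), array([48.2,  8.6]), array([48.2, -7.9])]
slot [array([84.8, -7.3]), array([84.8,  7.9]), array([48.6,  8.5]), array([48.6, -7.8])]
wing [array([80.3, -1.8]), array([49.7, -1.9])]
```

```bash
python3 -m jog '[[-1.6,-2.1,0,0,0,0,5],[0,0,10,0,0,0,5],[0,0,11,0,0,0,5],[0,0,0,0,0,0,5]]' 80
python3 - <<'E'
from h import *
d=get_image('wrist'); S=observe(); H=np.array(d['hand_eye']); K=np.array(d['K']); z=S['eef_pos'][2]; print(S['eef_pos'])
g=cv2.cvtColor(d['image'],7); cv2.imwrite('pics/w6.png',d['image'][:,:,::-1])
print(g[150,300:350]); print(g[100:200:2,325]);print(g[100:200:2,322])
E
```

```text
t: 12.18
eef_pos: [0.5694, 0.1935, 0.1205]
eef_rot: [[0.267, -0.964, -0.003], [-0.964, -0.267, -0.002], [0.001, 0.004, -1.0]]
contact_force: [0.8, -0.7, -2.4]
grip_width: 0.0126
grasp_force: 78.5
[0.57001045 0.19374355 0.1213873 ]
[217 218 217 178 135 131 140 139 136 133 134 136 134 135 135 119  92  87
  90  96 102 106 108  85  45  42  46  73 101 112 114 110 108 108 110 120
 136 136 133 136 137 119 101  99 116 135 131 136 133 136]
[132 133 116  89  43  68 132 107 101 105  94  45  45  45  44  47  43  43
  42  51  47  50  47  50  44  42  49  46  48  46  50  48  50  45  46  48
  48  87 106  94  49  47  45  47  44  47  92 120 130 130]
[134 138 115 109 134 132 129 104 102 104 107 108 107 108 106 107 107 107
 111 108 107 109 110 109 111 108 108 109 111 108 111 108 108 108 109 111
 110 112 102  91 123 136 132 133  83  46  90 125 133 133]
```

```bash
python3 - <<'E'
from h import *
d=get_image('wrist'); H=np.array(d['hand_eye']); K=np.array(d['K'])
def tp(uv,zt):
    v=H[:3,:3]@np.linalg.inv(K)@np.array([*uv,1.]); c=H[:3,3]; return (1e3*(c+v*(zt-c[2])/v[2])[:2]).round(1)
print('slot',tp((324.8,104.5),.0155),tp((324.8,193),.0155)); print('wing',tp((325.2,113.5),.0310),tp((325.2,178.5),.0310))
E
python3 -m jog '[[0,0,5,0,0,0,5],[0,0,5,0,0,0,5],[0,0,5,0,0,0,5],[0,0,5,0,0,0,5],[0,0,0,0,0,0,5]]' 80
```

```text
slot [84.9  0.3] [48.2  0.4]
wing [82.2  0.5] [52.7  0.6]
t: 12.9
eef_pos: [0.5701, 0.1938, 0.1017]
eef_rot: [[0.268, -0.964, -0.001], [-0.964, -0.268, -0.001], [0.0, 0.001, -1.0]]
contact_force: [0.7, 0.3, -2.4]
grip_width: 0.0128
grasp_force: 78.5
```

The fit is within 1 mm, and the dowel and wing have entered without contact. I'll continue down to the seal.

```bash
python3 -m jog '[[0,0,5,0,0,0,5],[0,0,5,0,0,0,5],[0,0,4,0,0,0,5],[0,0,0,0,0,0,5]]' 80;  python3 -m jog '[[0,0,2,0,0,0,5],[0,0,2,0,0,0,5],[0,0,0,0,0,0,5]]' 80;  python3 -m jog '[[0,0,2,0,0,0,5],[0,0,1,0,0,0,5],[0,0,0,0,0,0,5]]' 80
```

```text
t: 13.4
eef_pos: [0.5702, 0.1939, 0.0878]
eef_rot: [[0.268, -0.964, -0.001], [-0.964, -0.268, -0.001], [0.0, 0.001, -1.0]]
contact_force: [-0.5, -0.0, -1.4]
grip_width: 0.0126
grasp_force: 78.5
t: 13.78
eef_pos: [0.5706, 0.1941, 0.0849]
eef_rot: [[0.268, -0.963, 0.001], [-0.963, -0.268, 0.0], [0.0, -0.001, -1.0]]
contact_force: [-1.4, 0.1, 2.3]
grip_width: 0.0126
grasp_force: 79.1
t: 14.15
eef_pos: [0.5707, 0.1942, 0.0819]
eef_rot: [[0.268, -0.963, 0.001], [-0.963, -0.268, 0.0], [0.0, -0.001, -1.0]]
contact_force: [-2.0, -0.8, 4.9]
grip_width: 0.0123
grasp_force: 79.6
```

```bash
python3 -m jog '[[0,0,1.5,0,0,0,5],[0,0,0,0,0,0,5],[0,0,0,0,0,0,5]]' 80;  python3 -m jog '[[0,0,1,0,0,0,5],[0,0,0,0,0,0,5],[0,0,0,0,0,0,5]]' 80;  python3 -m jog '[[0,0,1,0,0,0,5],[0,0,0,0,0,0,5],[0,0,0,0,0,0,5]]' 80
```

```text
t: 14.52
eef_pos: [0.5707, 0.1942, 0.0808]
eef_rot: [[0.268, -0.963, 0.001], [-0.963, -0.268, 0.0], [0.0, -0.001, -1.0]]
contact_force: [-2.4, -0.3, 8.1]
grip_width: 0.0124
grasp_force: 79.8
t: 14.9
eef_pos: [0.5707, 0.1942, 0.08]
eef_rot: [[0.268, -0.963, 0.001], [-0.963, -0.268, 0.0], [0.0, -0.001, -1.0]]
contact_force: [-2.7, -0.6, 8.1]
grip_width: 0.0129
grasp_force: 80.0
t: 15.28
eef_pos: [0.5707, 0.1942, 0.0795]
eef_rot: [[0.268, -0.963, 0.001], [-0.963, -0.268, 0.0], [0.0, -0.001, -1.0]]
contact_force: [-4.9, -1.4, 10.9]
grip_width: 0.0127
grasp_force: 80.4
```

```bash
python3 -m jog '[[0,0,1,0,0,0,5],[0,0,0,0,0,0,5],[0,0,0,0,0,0,5]]' 80;  python3 -m jog '[[0,0,1,0,0,0,5],[0,0,0,0,0,0,5],[0,0,0,0,0,0,5]]' 80
python3 - <<'E'
from h import *
snap('side','s7.png'); snap('scene','sc7.png'); snap('wrist','w7.png'); print(observe()['wrist_torque'])
o=np.zeros((600,800,3),np.uint8)
b=cv2.imread('pics/sc7.png')[225:325,140:280]; o[:300,:420]=cv2.resize(b,(420,300),interpolation=2)
b=cv2.imread('pics/s7.png')[160:240,250:350]; o[:300,425:800]=cv2.resize(b,(375,300),interpolation=2)
o[300:600,:460]=cv2.imread('pics/w7.png')[70:370,100:560]
cv2.imwrite('pics/c7.png',o)
E
```

```text
t: 15.65
eef_pos: [0.5707, 0.1942, 0.0795]
eef_rot: [[0.268, -0.963, 0.001], [-0.963, -0.268, 0.0], [0.0, -0.001, -1.0]]
contact_force: [-5.6, -0.5, 14.4]
grip_width: 0.0123
grasp_force: 81.0
t: 16.02
eef_pos: [0.5707, 0.1941, 0.0795]
eef_rot: [[0.269, -0.963, 0.002], [-0.963, -0.269, 0.0], [0.0, -0.002, -1.0]]
contact_force: [-7.8, -0.6, 19.5]
grip_width: 0.0124
grasp_force: 81.7
[-0.26066533  2.37689877 -0.01587173]
```

View pics/c7.png

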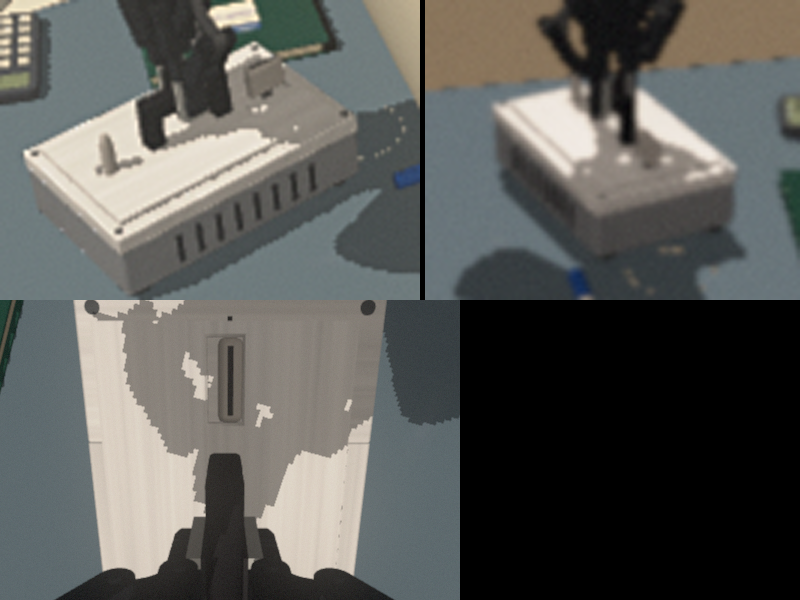

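z stopped at 0.0795 while the force rose, so the panel is on the frame. The image shows the wing (columns 218–244 of the crop) against the right side of the slot (207–244), and that side load gives the −x force. I'll ease off, shift +y in the tool frame and press again.

```bash
python3 -m jog '[[0,0,-4,0,0,0,5],[0,2,0,0,0,0,5],[0,0,0,0,0,0,5],[0,0,0,0,0,0,5]]' 80
python3 - <<'E'
from h import *
d=get_image('wrist'); g=cv2.cvtColor(d['image'],7); cv2.imwrite('pics/w8.png',d['image'][:,:,::-1])
print(g[130,300:350]);print(g[150,300:350]);print(g[100:200:2,325])
E
```

```text
t: 16.68
eef_pos: [0.5706, 0.1942, 0.0815]
eef_rot: [[0.268, -0.963, 0.005], [-0.963, -0.268, 0.002], [-0.0, -0.005, -1.0]]
contact_force: [0.9, -0.9, 6.0]
grip_width: 0.0128
grasp_force: 79.7
[134 132 130 128 128 126 123 120 126 126 127 127 129 128 129 126 127 107
  83  82  86  91  94  97 102 104 103  82  49  43  44  46  56  87 105 107
 107 107 105 104 102  95  91  98 104 121 129 128 130 129]
[212 211 210 209 193 179 174 154 125 129 129 129 126 127 128 131 130 111
  84  82  87  89  94  98  99 103  98  70  44  43  42  41  66  98 104 108
 108 106 108 105 103  92  93  99 107 120 128 128 128 128]
[127 127 111 102  93  96 101 102 101 106 101 100 101 102 102 104 104  99
 103 104 105 102 106 104 105 103 101 103 105 106 104 103 105 106 104 105
 104 105 107 100 103 103 106 100  93  83  99 117 123 125]
```

```bash
cat > tp.py <<'E'
from h import *
d=get_image('wrist'); H=np.array(d['hand_eye']); K=np.array(d['K'])
def tp(uv,zt):
    v=H[:3,:3]@np.linalg.inv(K)@np.array([*uv,1.]); c=H[:3,3]; return (1e3*(c+v*(zt-c[2])/v[2])[:2]).round(1)
E
python3 - <<'E'
from tp import *
print('slot',tp((307.5,150),.0155),tp((344.5,150),.0155)); print('wing',tp((317.3,150),-.0085),tp((344,150),-.0085), tp((330,130),-.0085),tp((330,150),-.0085))
print(observe()['contact_force'],observe()['eef_pos'])
E
```

```text
slot [66.7 -7.1] [66.7  8.8]
wing [67.7 -2.4] [67.8  7.3] [74.7  2.1] [67.7  2.2]
[ 0.73847625 -0.41581228  6.05908756] [0.5706329  0.19418115 0.08142651]
```

```bash
python3 -m jog '[[0,1.5,-2,0,0,0,5],[0,0,0,0,0,0,5],[0,0,2,0,0,0,5],[0,0,2,0,0,0,5],[0,0,0,0,0,0,5]]' 80; python3 -m jog '[[0,0,1,0,0,0,5],[0,0,0,0,0,0,5],[0,0,0,0,0,0,5]]' 80
python3 - <<'E'
from tp import *
g=cv2.cvtColor(d['image'],7); cv2.imwrite('pics/w9.png',d['image'][:,:,::-1])
print(g[150,300:350]);print(g[100:200:2,318]); print(observe()['wrist_torque'])
E
```

```text
t: 17.4
eef_pos: [0.5688, 0.194, 0.0795]
eef_rot: [[0.269, -0.963, 0.004], [-0.963, -0.269, 0.002], [-0.0, -0.005, -1.0]]
contact_force: [2.0, 0.4, 9.5]
grip_width: 0.0122
grasp_force: 80.2
t: 17.77
eef_pos: [0.5688, 0.194, 0.0795]
eef_rot: [[0.269, -0.963, 0.005], [-0.963, -0.269, 0.002], [-0.0, -0.005, -1.0]]
contact_force: [-0.2, 1.2, 14.5]
grip_width: 0.0124
grasp_force: 80.9
[210 210 206 202 197 175 170 151 168 203 202 206 162  82  80  86  88  94
  96 101 103 104  83  41  42  39  41  58  84 105 105 104 107 105 103 103
  96 100 121 126 126 122 108 100 104 120 126 125 126 128]
[129 129 115  98  88  93  93  94  96  95  97  93  96  97  96  96  95  96
  94  97  95  98  94  96  95  96  97  98  96  96  96  95  99  97  96 100
  97  96  98  98 101  97  98  96  87  80 108 122 125 127]
[ 0.02188685  0.10464025 -0.06465685]
```

The wing is now centred in the slot (columns 312–338 within 307–344) with no side load, and z is hard-stopped at 0.0795. I'll level the small 0.3° tilt and add a little push for margin.

```bash
python3 -m jog '[[0,0,0.8,-0.25,0,0,5],[0,0,0,0,0,0,5],[0,0,0,0,0,0,5],[0,0,0,0,0,0,5]]' 80
python3 - <<'E'
from tp import *
S=observe();print(S['contact_force'],S['wrist_torque'],S['eef_pos'],S['eef_rot'][2])
snap('scene','sc10.png'); snap('side','s10.png')
for f in ('sc','s'):
    a,b=[cv2.imread(f'pics/{n}.png').astype(int) for n in ({'sc':'scene0','s':'side0'}[f],f+'10')]
    m=(abs(a-b).max(2)>60).astype(np.uint8); m=cv2.morphologyEx(m,cv2.MORPH_OPEN,np.ones((3,3)))
    n,l,st,c=cv2.connectedComponentsWithStats(m); print(f,[tuple(s) for s in st[1:] if s[4]>25])
E
```

```text
t: 18.32
eef_pos: [0.5688, 0.194, 0.0795]
eef_rot: [[0.269, -0.963, 0.001], [-0.963, -0.269, 0.0], [-0.0, -0.001, -1.0]]
contact_force: [-2.2, -0.1, 17.4]
grip_width: 0.0127
grasp_force: 81.4
[-1.25106473 -0.17225991 17.44614381] [ 0.02897971  0.39187301 -0.00173474] [0.56881868 0.19397209 0.07948693] [-2.11360366e-04 -8.43446200e-04 -9.99999622e-01]
sc [(np.int32(142), np.int32(0), np.int32(11), np.int32(11), np.int32(57)), (np.int32(180), np.int32(0), np.int32(75), np.int32(40), np.int32(939)), (np.int32(414), np.int32(0), np.int32(33), np.int32(4), np.int32(94)), (np.int32(457), np.int32(0), np.int32(7), np.int32(7), np.int32(38)), (np.int32(471), np.int32(0), np.int32(9), np.int32(12), np.int32(63)), (np.int32(532), np.int32(0), np.int32(104), np.int32(54), np.int32(2964)), (np.int32(447), np.int32(7), np.int32(21), np.int32(15), np.int32(199)), (np.int32(338), np.int32(14), np.int32(104), np.int32(315), np.int32(11622)), (np.int32(585), np.int32(44), np.int32(16), np.int32(9), np.int32(99)), (np.int32(604), np.int32(47), np.int32(5), np.int32(8), np.int32(30)), (np.int32(591), n
[... 3381 characters left out ...]
2), np.int32(15), np.int32(128)), (np.int32(54), np.int32(208), np.int32(27), np.int32(40), np.int32(512)), (np.int32(93), np.int32(213), np.int32(24), np.int32(33), np.int32(471)), (np.int32(124), np.int32(227), np.int32(6), np.int32(6), np.int32(27)), (np.int32(292), np.int32(239), np.int32(9), np.int32(15), np.int32(83)), (np.int32(131), np.int32(253), np.int32(35), np.int32(44), np.int32(1145)), (np.int32(283), np.int32(257), np.int32(29), np.int32(44), np.int32(823)), (np.int32(308), np.int32(258), np.int32(28), np.int32(45), np.int32(809)), (np.int32(51), np.int32(261), np.int32(29), np.int32(35), np.int32(598)), (np.int32(62), np.int32(298), np.int32(15), np.int32(11), np.int32(123))]
```

```bash
python3 - <<'E'
from tp import *
g=cv2.cvtColor(d['image'],7)[115:175,312:340].astype(float)
P=[]
for r in range(60):
    w=np.clip(65-g[r],0,None)
    if w.sum()>40: P.append(tp(((w*np.arange(312,340)).sum()/w.sum(),115+r),-.0105))
P=np.array(P); k=np.polyfit(P[:,0],P[:,1],1); print(len(P),'wing vs tool deg',np.degrees(np.arctan(k[0])))
m=[cv2.imread(f'pics/{n}.png')[225:262,280:305] for n in('side0','s10')]
for i in m:
    h=cv2.cvtColor(i,40); b=(h[:,:,0]>105)&(h[:,:,0]<130)&(h[:,:,1]>150); print('marker blue',b.sum(),np.argwhere(b).mean(0))
E
```

```text
59 wing vs tool deg 0.21068940334410086
marker blue 18 [ 9.66666667 10.38888889]
marker blue 19 [12.05263158 11.31578947]
```

```bash
python3 -c "
from station import *
print(sign_off())"
```

```text
the job is handed in; nothing more can be done
None
```

I turned the fastener to within about half a degree of the marks, seated the panel over wing and dowel, and handed the job in at about 18 s with the panel held flush under roughly 17 N. I saw no sign that the bystanders moved, though the marker's cap looked about 2 pixels shifted in the side view and unchanged in the scene view.

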